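# Fold the bifold screen away from the microscope stage

## Task

Open the two-panel folding screen in front of the microscope stage: push it in at its fold hinge, towards the stage, so that both panels collapse along the track, then press the folded panels on towards the post they hang from until the runner clicks past the sprung catch and the screen stays parked against its bumper. Do not ram or force the screen, leave the glassware and boxes where they stand, and let go at the end.

Things in the scene. Friction and masses are not known exactly. Their poses are not given: they have to be found in the camera images.
- screen: Fixed screen unit: aluminium base plate 340 x 340 mm (x -45 to 295 mm), 6 mm thick, track along y, two posts 170 mm high. Origin: on the bench in mid-doorway, on the track line. +x points through the doorway to the low black microscope stage (near edge x = 195, top z = 92 mm). Two grey panels, each 130 wide, 140 high, 10 mm thick, close it from y = -130 to 130 mm; no roof above them.
- pivot (a point): fixed vertical hinge of the first panel beside its post (24 mm square, centre 16 mm further to -y), at screen x = 0, y = -130 mm; this point is at panel-top height, 162 mm above the bench (panel undersides: 22 mm). All three hinge lines lie on the panel faces that look to screen -x when shut; the panels' 10 mm lie behind them.
- fold (a point): fold hinge axis (steel knuckles, 10 mm diameter) between the panels, at panel-top height, 162 mm. At panel angle q it is at screen x = 130 sin q, y = -130 + 130 cos q mm. It can only go to +x: the two robot-side faces then close on each other like a book and pinch what is left between them. Panels stay where they are left (about 0.16 N m of friction in all).
- edge (a point): runner axis at the free edge of the second panel, at panel-top height, 162 mm; its 12 mm pin runs in the track below, at screen x = 0, y = -130 + 260 cos q mm, towards the pivot as the screen folds. The free edge starts beside the second post (24 mm square, centre y = 149 mm).
- track_end (a point): point on the track line (screen x = 0, y = -86 mm, z = 16 mm). A dark stop is clamped up to 10 mm either side of here, its place not reported: feel for it. It has a sprung steel roller (catch) beside the track: the runner passes it with about 4 to 8 N, then rests 26 to 46 mm from the pivot against a rubber bumper, which bottoms hard some 7 mm further on.
- panel_a (a joint): angle q of the first panel about its fixed hinge in rad: 0 = screen shut and flat, 1.38 to 1.48 = parked (depends on where the stop is); grows as the fold moves to screen +x; the second panel always folds by twice q. Panels bear 45 N at most
- bumper (a joint): travel of the sprung rubber bumper on the stop in m: 0 = free, about 0.007 when the catch holds the runner against it (parked), 0.014 = bottomed. 0.2 N per mm; it returns to 0 unless the catch has been passed
- push_face (a point): middle of the free outer face of the second panel, at panel-top height, 162 mm: the face that looks to the stage when shut and away from the pivot post (to screen +y) when folded. Site x axis points out of this face, y along the panel from fold to runner; the face reaches 63 mm either way along y
- reagent: amber bottle, 60 mm diameter, 110 mm high, standing on the base plate behind the doorway near the +y post; origin at the centre of its foot
- jar: jar, 64 mm diameter, 85 mm high, beside the screen unit; origin at the centre of its foot
- beaker: white cup-shaped beaker, 72 mm diameter at the rim, 95 mm high, beside the screen unit; origin at the centre of its foot
- dish: shallow white dish, 90 mm diameter, 18 mm high, in front of the screen; origin at the centre of its foot
- tipbox: blue closed box 85 x 125 x 60 mm on the left of the bench; origin at the centre of its underside

How it is judged (in metres and radians):
On the way:
1. the screen is pushed in at its fold hinge: the gripper is at the fold, in contact with the screen, as the screen folds (value of joint panel_a above 0.5 rad and horizontal distance between the grasp point and fold below 0.07 m and contact force between the fingers and screen above 0.2 N).
At the end, for the whole second after the job is handed in: The screen is parked: the first panel is turned by more than 1.35 rad, the catch holds the runner so that the bumper stays pressed in by more than 4 mm with nothing touching the screen, and the panels are at rest (value of joint bumper above 0.004 m and value of joint panel_a above 1.35 rad and velocity of joint panel_a between -0.05 and 0.05 rad/s).
It fails at once if the screen is forced (more than 45 N from the robot on the screen) (contact force between any of the arm, the fingers and screen above 45 N).
It fails at once if a bottle, jar, beaker, dish or box is pushed more than 25 mm from its place or tipped over (distance of any of reagent, jar, beaker, dish, tipbox from where it was at the start of the episode above 0.025 m or angle between any of reagent, jar, beaker, dish, tipbox's own z axis and vertical above 0.4 rad).
It also fails if it takes over 64 s, if anything falls off the work surface, if the arm or the gripper's body presses on something with over 40 N, if the wrist force passes 120 N, or if a joint passes its speed limit or range.

## Robot

A 6-joint arm with a two-finger parallel gripper is mounted at the origin on the work surface. World frame = base frame: x ahead of the robot, y to its left, z up, the work surface at z = 0. Lengths are in mm, angles in rad, forces in N, time in s.
With the tool pointing down it reaches from about 275 to 750 mm from the base axis. Payload 10.2 kg.
Tool frame: the origin (TCP) lies between the finger pads; the fingertips stand 8 mm ahead of it and the grasp point (between the pads) lies 11 mm behind it (bot.tcp_to_tips is the distance from the TCP to the fingertips, in mm); x points along the fingers, y is the direction in which the jaws open and shut, and the axes are right-handed (so a half turn about x gives the same grasp; the last joint's range is limited). The gripper opens to 85 mm and grips with 20 to 120 N. Pads are 22 mm wide; open, the fingers measure 114 mm over their backs; the gripper's body (76 mm by 85 mm) begins 54 mm behind the grasp point. The pads swing forward as they close: fully open they stand 13 mm farther back than shut.
Start: joints at [-1.549, 0.313, 1.498, -0, 1.331, -0.223], TCP at [127.227, -509.357, 239.294] pointing down, gripper open.
Joint ranges: [-2.94, 2.94], [-0.97, 2.17], [0.19, 2.56], [-1.23, 4.37], [0.02, 3.11], [-2.88, 2.88]. Speed limits (rad/s): [2.39, 2.39, 3.01, 3.14, 3.14, 3.14].

## Interface

Orientations are given as a rotation vector (axis times angle).
In Python, from workcell import bot gives the robot as it stands.
- The arm moves only by the shell command python3 -m pendant 'ROWS' [FORCE]. ROWS is JSON, a list of rows, each a list of 3 entries, a list of its own where there are three numbers: the shift along the tool's x, y, z in cm, then the turn, a rotation vector about the tool's x, y, z in degrees, then the closure in counts, from 0 (fully open) to 255 (shut). A call has 1 to 20 rows; each row is the pose to reach, as a shift and turn from the pose measured when the call began, along the tool's axes at that moment; what a row does not reach only later rows make up. A row lasts 1/10 s, in which the tool goes at most 50 mm and 8.59 degrees, less where a joint would pass 70% of its speed; a pose out of reach is approached as far as the arm can. A call with a gripper value outside its range is refused whole. The fingers move at their own pace and stop on an object; FORCE is the grip in N (left out, the last holds). Time passes only in rows, so rows that repeat a pose let the fingers close. It gives the time, the measured TCP pose, the force and the opening at its end, in the units of the state.
- bot.state(): the state, without advancing time (a new reading comes with each control period).
- bot.capture(name): name is "scene" or "top" or "wrist"; returns (picture, depth): 480x640x3 uint8, red, green, blue; 480x640 float32, mm along the optical axis (not along the pixel's ray), 0 where there is no reading.
- bot.camera_model(name): a dict with "K" (3x3 intrinsics, pixels), "R" (3x3) and "t" (3): a world point X has camera coordinates R X + t; the wrist camera has in their place "T_tool_cam" (4x4, takes a point from camera to tool coordinates, whose origin is the TCP and whose axes are the tool frame's). Camera axes: x right, y down, z forward; pixel columns grow to the right and rows downward; lengths in mm; the calibration is good to about 2 mm. A picture is of the moment at which its call begins: read the wrist's pose just before it. camera_model takes no time and is no camera call.
- bot.sign_off(): hands the job in, once; it reports no verdict.
The state is a dict: "time": time; "q": joint angles; "joint_velocities": joint speeds; "joint_torque": joint torques, N m; "tool_pos": TCP position; "tool_rot": TCP orientation; "wrist_force": force on the tool from outside, world axes, zero at the start; "torque": the same for the moment, N m; "opening": finger opening in mm.
Only numpy, scipy, OpenCV 4.12 (cv2) and the standard library are available. Lean on these libraries where they do the work, as an engineer would, in place of code of your own. Each camera call takes 0.05 s, during which the arm holds its last target.

## Working session

There is one attempt and no reset: what is moved stays moved. The work goes in short steps, Python scripts to look and compute and a shell command to move; the robot and the scene stay as the last step left them, time stands still between calls to the robot, and variables do not carry over. Pictures are saved under pics/ and viewed, and the job is handed in when it is done.

```bash
ls; mkdir -p pics; python3 - <<'E'
from workcell import bot
import cv2,numpy as np
print(bot.state())
for n in ("scene","top"):
    p,d=bot.capture(n); cv2.imwrite(f"pics/{n}0.png",p[:,:,::-1]); np.save(f"pics/{n}0.npy",d)
    m=bot.camera_model(n); print(n,m)
print(bot.camera_model("wrist"))
E
```

```text
pics
{'time': 0.0, 'q': array([-1.54942007e+00,  3.13429404e-01,  1.49843394e+00,  7.44286926e-06,
        1.33101348e+00, -2.23376773e-01]), 'joint_velocities': array([ 0.00025622, -0.00110399, -0.00138275, -0.00084352,  0.00103144,
       -0.0023997 ]), 'joint_torque': array([-5.06911801e-04, -4.12264538e+01, -2.59743959e+01, -2.84055577e-04,
        4.05236904e-03, -1.99919850e-05]), 'tool_pos': array([ 127.21262306, -509.09746571,  238.74679694]), 'tool_rot': array([ 2.09202533,  0.25862653, -2.09173727]), 'wrist_force': array([1.1459054 , 0.10146639, 0.79479574]), 'torque': array([0.03099549, 0.01392582, 0.0121888 ]), 'opening': 85.27720291263354}
scene {'K': array([[562.63079792,   0.        , 313.51455966],
       [  0.        , 562.63079792, 241.59288991],
       [  0.        ,   0.        ,   1.        ]]), 'R': array([[ 0.62289226,  0.78205965, -0.01969624],
       [ 0.58408954, -0.48166777, -0.65332654],
       [-0.52042737,  0.39544767, -0.75681999]]), 't': array([-363.86393449, -160.70425269, 1470.8516943 ])}
top {'K': array([[568.87120515,   0.        , 324.15934767],
       [  0.        , 568.87120515, 245.0237154 ],
       [  0.        ,   0.        ,   1.        ]]), 'R': array([[-0.02735887, -0.9995943 , -0.00791982],
       [-0.98240139,  0.02835103, -0.18461781],
       [ 0.18476745,  0.00272951, -0.98277848]]), 't': array([ 109.35682096,  471.44459542, 1336.8181264 ])}
{'K': array([[392.2249234 ,   0.        , 321.69961654],
       [  0.        , 392.2249234 , 243.88666884],
       [  0.        ,   0.        ,   1.        ]]), 'T_tool_cam': array([[ 4.60015598e-04, -3.07496269e-01,  9.51549175e-01,
        -1.34968734e+02],
       [ 9.99998765e-01,  1.57163203e-03,  2.44400976e-05,
        -4.22265011e-01],
       [-1.50300040e-03,  9.51547989e-01,  3.07496612e-01,
        -7.97600002e+01],
       [ 0.00000000e+00,  0.00000000e+00,  0.00000000e+00,
         1.00000000e+00]])}
```

View pics/scene0.png

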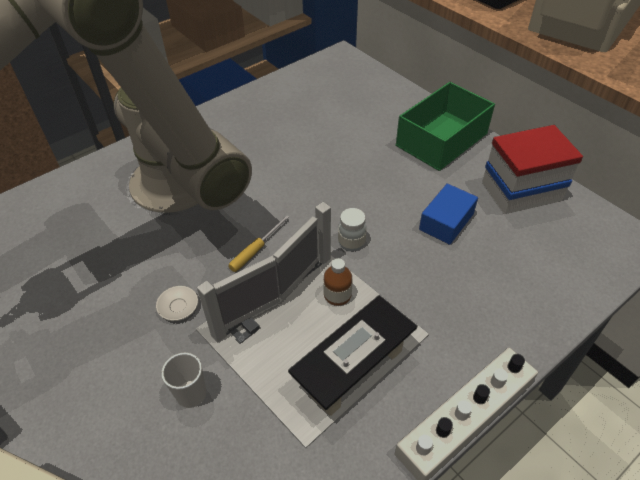

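View pics/top0.png

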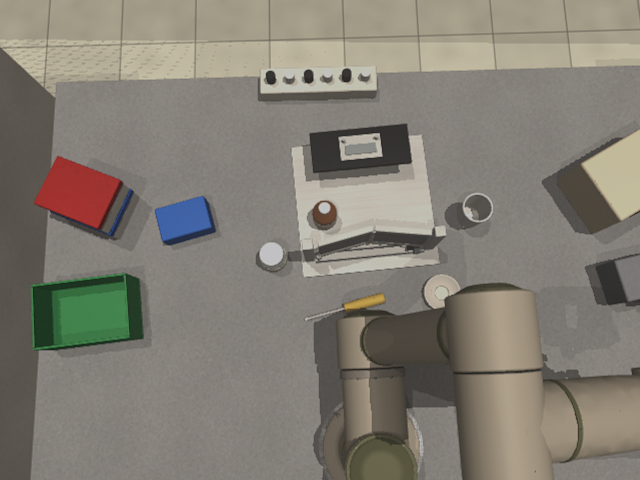

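The top view shows the screen unit (plate about 293–438 px columns, 135–275 rows), with the pivot post at (439,233) and the second post at (308,242). The panels are slightly folded already, with the fold near (374,228). Next I'll measure.

```bash
cat > h.py <<'E'
import numpy as np, cv2
from workcell import bot
def world(n,d):
    m=bot.camera_model(n);K=m["K"];v,u=np.mgrid[0:480,0:640]
    c=np.stack([(u-K[0,2])/K[0,0]*d,(v-K[1,2])/K[1,1]*d,d],-1)
    return (c-m["t"])@m["R"]
def ray(n,u,v,z):
    m=bot.camera_model(n);K=m["K"]
    dr=m["R"].T@np.array([(u-K[0,2])/K[0,0],(v-K[1,2])/K[1,1],1]); o=-m["R"].T@m["t"]
    return o+dr*(z-o[2])/dr[2]
E
python3 - <<'E'
from h import *
d=np.load("pics/top0.npy");W=world("top",d)
c=W[120:290,280:470]
def show(name,m):
    n,l,s,ce=cv2.connectedComponentsWithStats(m.astype(np.uint8))
    for i in range(1,n):
        if s[i,4]>15:
            p=W[l==i]; print(name,s[i],p.mean(0).round(1),p.min(0).round(),p.max(0).round())
roi=np.zeros((480,640),bool);roi[120:290,250:500]=1
show("posts",roi&(W[...,2]>166)&(W[...,2]<176)&(d>0))
show("panels",roi&(W[...,2]>155)&(W[...,2]<166)&(d>0))
show("stage",roi&(W[...,2]>86)&(W[...,2]<98))
p=cv2.imread("pics/top0.png")
cv2.imwrite("pics/topz.png",cv2.resize(p[120:290,250:500],None,fx=3.2,fy=3.2,interpolation=cv2.INTER_CUBIC))
hsv=cv2.cvtColor(p,cv2.COLOR_BGR2HSV)
print(W[208:222:3,316:336:4].round(0).tolist())
E
```

```text
posts [434 226  13  12  80] [ 472.5 -160.3  173.2] [ 461. -173.  166.] [ 486. -149.  176.]
posts [302 239  11  12  67] [452.6 133.  173.3] [440. 122. 166.] [465. 144. 176.]
panels [318 226  56  21 334] [471.   47.7 161.4] [450. -14. 155.] [492. 109. 166.]
panels [375 226  57  10 326] [480.1 -80.2 161.4] [ 468. -143.  155.] [493. -18. 166.]
stage [ 310  124  102   50 3468] [701.    2.5  92. ] [ 643. -120.   86.] [761. 123.  98.]
stage [462 194  31  29 192] [ 545.3 -270.7   92.5] [ 509. -305.   86.] [ 579. -234.   98.]
stage [316 205  18  17  99] [540.2  92.2  90.8] [524.  72.  86.] [562. 113.  98.]
stage [358 236  40   5  44] [478.7 -31.4  91.7] [474. -75.  86.] [482.  16.  98.]
stage [410 239  13   3  18] [ 471.4 -118.2   93.4] [ 469. -134.   88.] [ 473. -105.   98.]
stage [262 248   7  11  31] [450.  235.3  87.1] [439. 228.  86.] [463. 242.  91.]
stage [264 260   6   6  16] [428.8 231.3  87.2] [423. 226.  86.] [435. 238.  90.]
[[[556.0, 113.0, 90.0], [549.0, 103.0, 116.0], [548.0, 94.0, 118.0], [549.0, 85.0, 112.0], [554.0, 75.0, 91.0]], [[550.0, 113.0, 83.0], [541.0, 103.0, 118.0], [542.0, 94.0, 112.0], [542.0, 85.0, 113.0], [548.0, 75.0, 88.0]], [[543.0, 113.0, 84.0], [539.0, 104.0, 96.0], [536.0, 94.0, 108.0], [539.0, 85.0, 96.0], [540.0, 75.0, 89.0]], [[536.0, 114.0, 82.0], [219.0, 92.0, 1402.0], [533.0, 94.0, 90.0], [534.0, 85.0, 86.0], [534.0, 75.0, 86.0]], [[531.0, 114.0, 71.0], [529.0, 104.0, 77.0], [529.0, 95.0, 78.0], [528.0, 85.0, 82.0], [528.0, 76.0, 77.0]]]
```

View pics/topz.png

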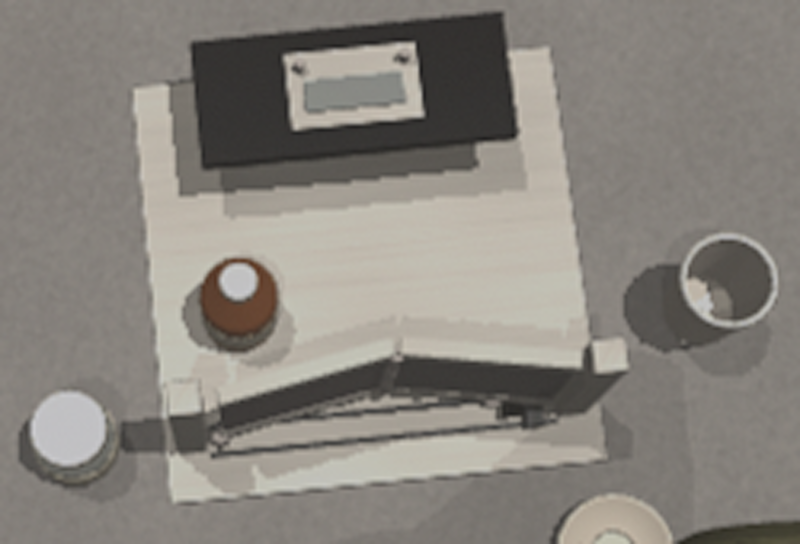

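```bash
cat >> h.py <<'E'
from scipy.spatial.transform import Rotation as Ro
P1=np.array([472.5,-160.3]);P2=np.array([452.6,133.0])
Y=(P2-P1)/np.linalg.norm(P2-P1);X=np.array([Y[1],-Y[0]]);O=P1+146*Y
def s2w(x,y): return O+x*X+y*Y
def w2s(p): p=np.asarray(p)[...,:2]-O; return np.stack([p@X,p@Y],-1)
def rel(target):  # world target mm -> tool cm
    s=bot.state(); R=Ro.from_rotvec(s["tool_rot"]); return R.inv().apply(np.asarray(target)-s["tool_pos"])/10
E
python3 - <<'E'
from h import *
d=np.load("pics/top0.npy");W=world("top",d)
print("O",O,"yaw",np.degrees(np.arctan2(X[1],X[0])), np.linalg.norm(P2-P1))
for n,(u,v) in dict(pivpost=(440,232),post2=(308,242.5)).items(): print(n,ray("top",u,v,170).round(1))
print("top plate corners", [w2s(ray("top",u,v,6)).round() for u,v in ((304,276.5),(439,263),(421,135),(292,148))])
roi=np.zeros((480,640),bool);roi[215:252,315:433]=1
m=roi&(abs(W[...,2]-162)<4)
p=w2s(W[m]); 
for a,b in((-120,-10),(10,110)):
    q=p[(p[:,1]>a)&(p[:,1]<b)]; f=np.polyfit(q[:,1],q[:,0],1); print(f,np.polyval(f,[-130,0,130]))
print("bottle",w2s(ray("top",324,208,110)))
R=Ro.from_rotvec(bot.state()["tool_rot"]).as_matrix();print(R.round(3));yy=R[:,1]
print("tool y deg",np.degrees(np.arctan2(yy[1],yy[0])))
t=np.r_[s2w(-40,-2),240];print(t,rel(t))
E
```

```text
O [462.61682376 -14.63489496] yaw 3.8814907540925434 293.97431860623476
pivpost [ 472.6 -160.9  170. ]
post2 [457.4 131.2 170. ]
top plate corners [array([-48., 166.]), array([ -46., -170.]), array([ 291., -168.]), array([288., 168.])]
[ 0.18357119 25.3930253 ] [ 1.5287709 25.3930253 49.2572797]
[-0.18699914 24.34456188] [4.86544499e+01 2.43445619e+01 3.46738848e-02]
bottle [ 94.60337691 102.31253448]
[[-0.     0.242 -0.97 ]
 [ 0.001 -0.97  -0.242]
 [-1.    -0.001 -0.   ]]
tool y deg -75.97666380960271
[422.84396178 -19.33802687 240.        ] [ -0.06583678 -40.35717612 -40.5511693 ]
```

```bash
python3 -m pendant '[[[0,-3,-3],[-8,0,0],255],[[0,-6,-6],[-16,0,0],255],[[0,-9,-9],[-24,0,0],255],[[0,-12,-12],[-32,0,0],255],[[0,-15,-15],[-40,0,0],255],[[0,-18,-18],[-48,0,0],255],[[0,-21,-21],[-56,0,0],255],[[0,-24,-24],[-64,0,0],255],[[0,-27,-27],[-72,0,0],255],[[0,-30,-30],[-80,0,0],255],[[0,-33,-33],[-80,0,0],255],[[0,-36,-36],[-80,0,0],255],[[0,-39,-39],[-80,0,0],255],[[0,-40.4,-40.5],[-80,0,0],255],[[0,-40.4,-40.5],[-80,0,0],255],[[0,-40.4,-40.5],[-80,0,0],255]]'
python3 - <<'E'
from h import *
s=bot.state();print(s["q"].round(2),s["wrist_force"],w2s(s["tool_pos"]))
R=Ro.from_rotvec(s["tool_rot"]).as_matrix();print(np.degrees(np.arctan2(R[1,1],R[0,1])))
print(rel(np.r_[s2w(-15,-2),118]))
p,d=bot.capture("top"); cv2.imwrite("pics/top1.png",p[:,:,::-1])
E
```

```text
time: 1.7
tool_pos: [422.0, -19.0, 239.1]
tool_rot: [1.157, 1.243, -1.157]
wrist_force: [0.1, -0.8, 0.5]
opening: 0.0
[-0.32  0.08  1.78  0.    1.28 -0.4 ] [ 0.05175905 -0.78803803  0.51959437] [-40.81024803  -1.58961918]
4.085035460709517
[12.10619685  2.58939085  0.06458035]
```

View pics/top1.png

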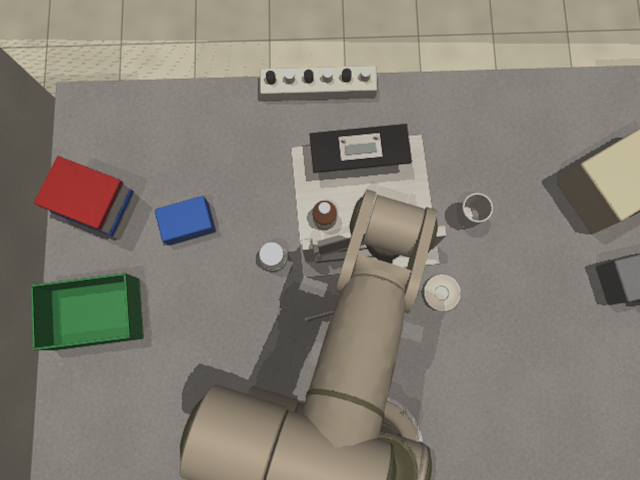

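The arm is over the robot side of the fold at about (395,230), hiding it. Tool y is screen +x. I'll descend in front of the fold and approach.

```bash
python3 -m pendant '[[[4,0,0],[0,0,0],255],[[8,0,0],[0,0,0],255],[[12.1,0,0],[0,0,0],255],[[12.1,0,0],[0,0,0],255],[[12.1,0.5,0],[0,0,0],255],[[12.1,1.2,0],[0,0,0],255],[[12.1,2,0],[0,0,0],255],[[12.1,2.6,0],[0,0,0],255],[[12.1,3.2,0],[0,0,0],255],[[12.1,3.2,0],[0,0,0],255]]'
python3 - <<'E'
from h import *
s=bot.state();print(w2s(s["tool_pos"]))
p,d=bot.capture("scene"); cv2.imwrite("pics/sc2.png",cv2.resize(p[150:400,130:430,::-1],None,fx=2.4,fy=2.4))
E
```

```text
time: 2.75
tool_pos: [454.5, -17.1, 118.4]
tool_rot: [1.158, 1.242, -1.157]
wrist_force: [0.5, 0.5, 0.3]
opening: 0.4
[-8.24257275 -1.90970456]
```

View pics/sc2.png

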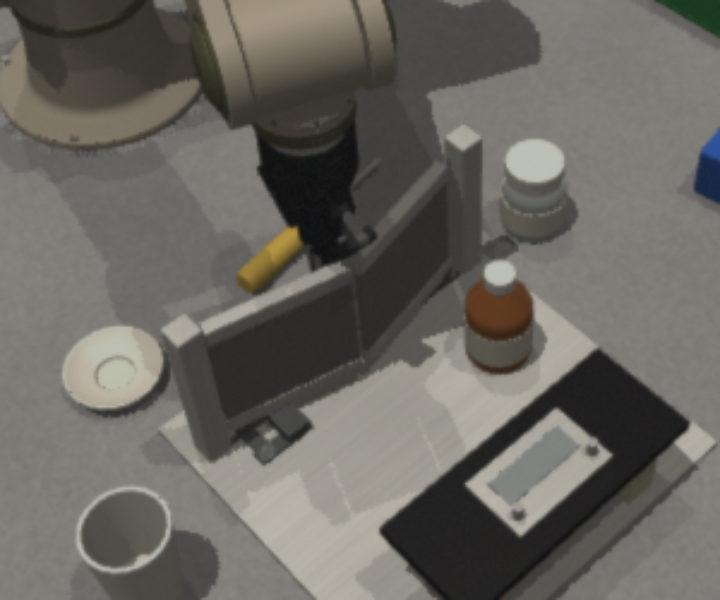

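```bash
python3 -m pendant '[[[0,0.3,0],[0,0,0],255],[[0,0.6,0],[0,0,0],255],[[0,0.9,0],[0,0,0],255],[[0,1.2,0],[0,0,0],255],[[0,1.5,0],[0,0,0],255],[[0,1.8,0.1],[0,0,0],255],[[0,2.1,0.2],[0,0,0],255]]'
python3 - <<'E'
from h import *
s=bot.state();print(w2s(s["tool_pos"]),s["wrist_force"])
E
```

```text
time: 3.5
tool_pos: [475.3, -18.0, 118.4]
tool_rot: [1.157, 1.242, -1.158]
wrist_force: [-5.7, -7.3, 5.2]
opening: -0.0
[12.43700915 -4.18501044] [-5.6626643  -7.33578405  5.18891975]
```

```bash
python3 -m pendant '[[[0,0.4,0.1],[0,0,0],255],[[0,0.8,0.2],[0,0,0],255],[[0,1.2,0.35],[0,0,0],255],[[0,1.6,0.55],[0,0,0],255]]'
python3 - <<'E'
from h import *
s=bot.state();print(w2s(s["tool_pos"]),s["wrist_force"])
p,d=bot.capture("scene"); cv2.imwrite("pics/sc3.png",cv2.resize(p[150:400,130:430,::-1],None,fx=2.4,fy=2.4))
E
```

```text
time: 3.9
tool_pos: [490.5, -25.1, 119.1]
tool_rot: [1.152, 1.241, -1.163]
wrist_force: [-24.1, -27.7, 17.0]
opening: -0.3
[ 27.11739364 -12.35364312] [-24.10301791 -27.66458303  16.96543004]
```

View pics/sc3.png

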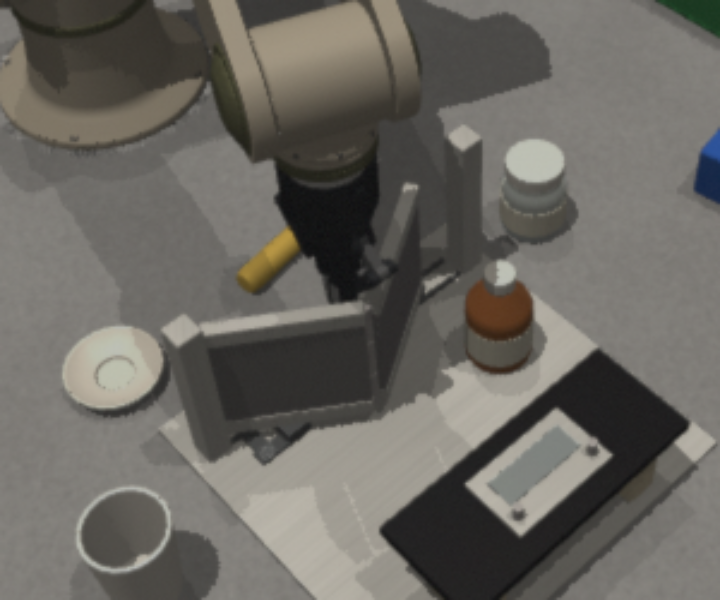

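The panels have folded to about q≈0.6, but the force is too high (~40 N). The upward part suggests the finger linkage is bearing on the panel's top edge. I'll back off, raise the tool and look.

```bash
python3 -m pendant '[[[0,-0.5,0.2],[0,0,0],255],[[0,-1.5,0.3],[0,0,0],255],[[0,-2.5,0.3],[0,0,0],255],[[0,-3,0.3],[0,0,0],255],[[-1,-3,0.3],[0,0,0],255],[[-2.4,-3,0.3],[0,0,0],255],[[-2.4,-3,0.3],[0,0,0],255]]'
python3 - <<'E'
from h import *
s=bot.state();print(w2s(s["tool_pos"]),s["wrist_force"])
p,d=bot.capture("scene"); cv2.imwrite("pics/sc4.png",cv2.resize(p[150:400,130:430,::-1],None,fx=2.4,fy=2.4))
W=world("scene",d); np.save("pics/W4.npy",W)
s_=w2s(W); m=(abs(W[...,2]-162)<3)&(s_[...,0]>-15)&(s_[...,0]<150)&(abs(s_[...,1])<140)
pts=s_[m]; 
for lo,hi in ((-125,-45),(-10,30),(20,60),(60,120)):
    z=pts[(pts[:,1]>lo)&(pts[:,1]<hi)]; print(lo,len(z), np.polyfit(z[:,1],z[:,0],1) if len(z)>10 else z)
i=np.argsort(-pts[:,0])[:15]; print(pts[i].round())
p,d=bot.capture("wrist"); cv2.imwrite("pics/w4.png",p[:,:,::-1])
E
```

```text
time: 4.65
tool_pos: [462.4, -30.6, 145.3]
tool_rot: [1.153, 1.237, -1.161]
wrist_force: [0.4, -1.1, -0.3]
opening: 0.3
[ -1.26697174 -15.96459769] [ 0.41493438 -1.09124181 -0.28381753]
-125 313 [ 0.66103362 96.41780008]
-10 129 [-0.68782856 61.54404699]
20 120 [-0.67989035 61.58479264]
60 65 [-0.63796023 58.99526362]
[[ 81. -34.]
 [ 81. -34.]
 [ 79. -17.]
 [ 79. -20.]
 [ 79. -35.]
 [ 79. -15.]
 [ 78. -36.]
 [ 78. -14.]
 [ 78. -34.]
 [ 78. -33.]
 [ 78. -18.]
 [ 77. -16.]
 [ 77. -21.]
 [ 77. -30.]
 [ 76. -12.]]
```

View pics/sc4.png

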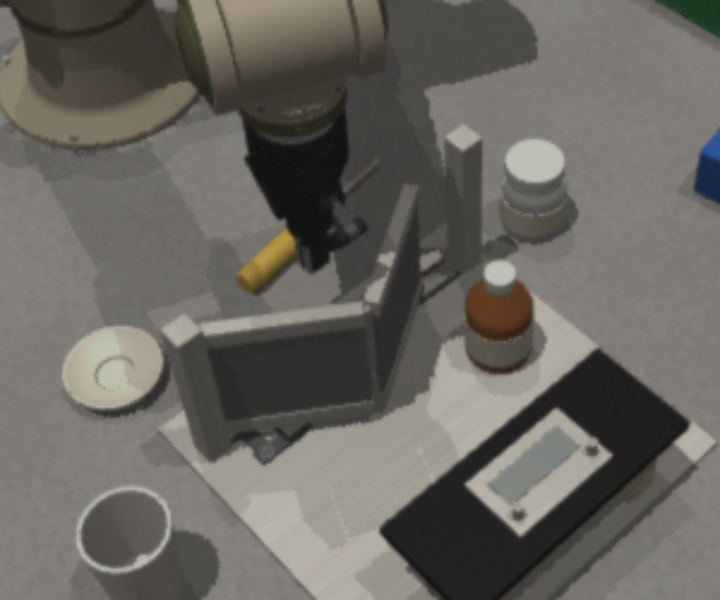

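View pics/w4.png

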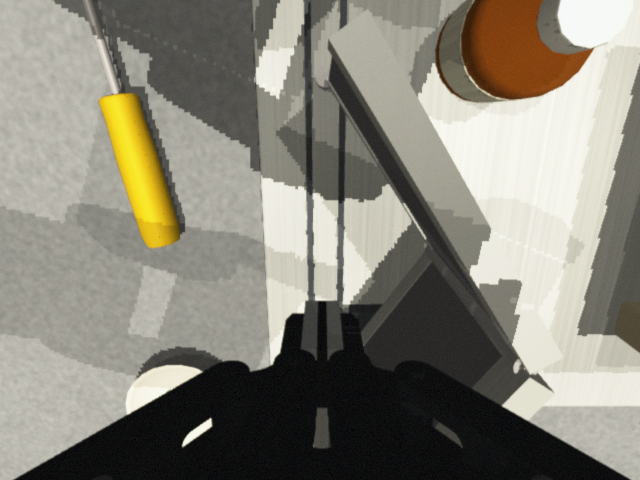

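The panel-top fit gives q≈0.585 with the fold at screen (72,-22). In the wrist view the linkage bulges along the jaw axis above the pads, which confirms what was touching. I'll now go in with only the pads overlapping, tips at about 142.

```bash
python3 -m pendant '[[[-0.5,1,0.2],[0,0,0],255],[[-0.5,2,0.4],[0,0,0],255],[[-0.5,3,0.6],[0,0,0],255],[[-0.5,3.6,0.6],[0,0,0],255],[[-0.5,4.0,0.6],[0,0,0],255],[[-0.5,4.3,0.6],[0,0,0],255],[[-0.5,4.6,0.6],[0,0,0],255],[[-0.5,4.9,0.6],[0,0,0],255],[[-0.5,5.1,0.7],[0,0,0],255]]'
python3 - <<'E'
from h import *
s=bot.state();print(w2s(s["tool_pos"]),s["wrist_force"])
E
```

```text
time: 5.65
tool_pos: [513.1, -33.8, 148.4]
tool_rot: [1.152, 1.24, -1.162]
wrist_force: [0.7, -0.3, 0.7]
opening: 0.0
[ 49.02925577 -22.5150829 ] [ 0.65242345 -0.34401304  0.70836919]
```

```bash
python3 -m pendant '[[[0,0.3,0.1],[0,0,0],255],[[0,0.6,0.2],[0,0,0],255],[[0,0.9,0.4],[0,0,0],255],[[0,1.1,0.6],[0,0,0],255]]'
python3 - <<'E'
from h import *
s=bot.state();print(w2s(s["tool_pos"]),s["wrist_force"])
E
```

```text
time: 6.05
tool_pos: [524.6, -39.0, 148.3]
tool_rot: [1.152, 1.241, -1.162]
wrist_force: [-0.6, 1.5, 0.3]
opening: -0.0
[ 60.22678422 -28.55401404] [-0.64292541  1.53414523  0.29349674]
```

```bash
python3 -m pendant '[[[0,0.3,0.2],[0,0,0],255],[[0,0.6,0.4],[0,0,0],255],[[0,0.9,0.7],[0,0,0],255],[[0,1.1,1.0],[0,0,0],255]]'
python3 - <<'E'
from h import *
s=bot.state();print(w2s(s["tool_pos"]),s["wrist_force"])
p,d=bot.capture("scene"); cv2.imwrite("pics/sc5.png",cv2.resize(p[150:400,130:430,::-1],None,fx=2.4,fy=2.4))
E
```

```text
time: 6.45
tool_pos: [536.7, -48.3, 148.3]
tool_rot: [1.153, 1.241, -1.162]
wrist_force: [0.3, 1.2, -0.5]
opening: -0.2
[ 71.65933747 -38.63616118] [ 0.27050901  1.21403425 -0.53145291]
```

View pics/sc5.png

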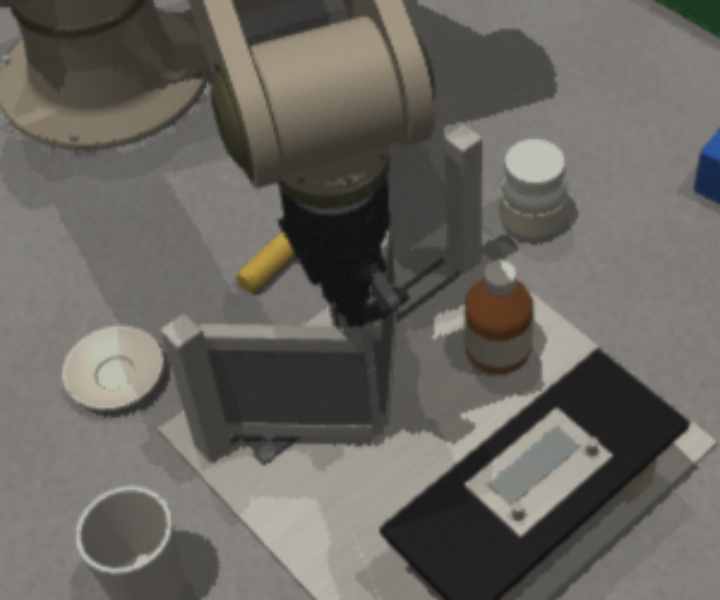

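```bash
python3 -m pendant '[[[0,0.2,0.4],[0,0,0],255],[[0,0.4,0.8],[0,0,0],255],[[0,0.6,1.2],[0,0,0],255],[[0,0.8,1.6],[0,0,0],255],[[0,0.9,1.9],[0,0,0],255]]'
python3 - <<'E'
from h import *
s=bot.state();print(w2s(s["tool_pos"]),s["wrist_force"])
p,d=bot.capture("scene"); cv2.imwrite("pics/sc6.png",cv2.resize(p[150:400,130:430,::-1],None,fx=2.4,fy=2.4))
W=world("scene",d); s_=w2s(W); m=(abs(W[...,2]-162)<3)&(s_[...,0]>-15)&(s_[...,0]<150)&(abs(s_[...,1])<140)
pts=s_[m]; z=pts[(pts[:,1]>-125)&(pts[:,1]<-80)]; print(len(z),np.polyfit(z[:,0],z[:,1],1))
E
```

```text
time: 7.0
tool_pos: [547.5, -67.5, 148.4]
tool_rot: [1.153, 1.24, -1.162]
wrist_force: [0.0, 2.2, -0.4]
opening: -0.4
[ 81.1321805  -58.51986604] [ 0.04751577  2.17981316 -0.38601903]
254 [   0.60886719 -136.08417294]
```

View pics/sc6.png

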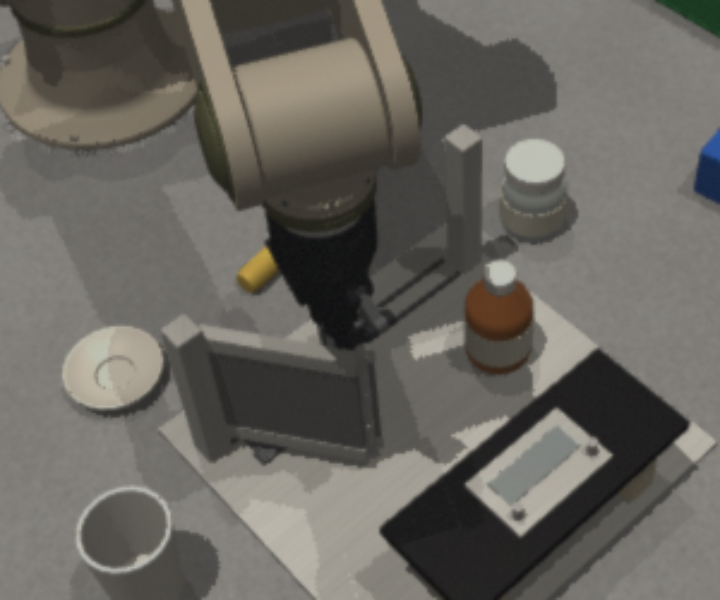

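q≈1.02, measured with only about 2 N on the tool, and the grasp point is roughly 30 mm from the fold. Next I'll lift out, cross over panel b and come down on its outer face.

```bash
python3 -m pendant '[[[0,-0.8,0],[0,0,0],255],[[-3,-1,0],[0,0,0],255],[[-6,-1,0],[0,0,0],255],[[-6,-1.5,0],[0,0,0],255],[[-6,-2,-3],[0,0,0],255],[[-6,-3.1,-6],[0,0,0],255],[[-6,-3.1,-9],[0,0,0],255],[[-6,-3.1,-9],[0,0,0],255]]'
python3 - <<'E'
from h import *
s=bot.state();print(w2s(s["tool_pos"]),s["wrist_force"])
p,d=bot.capture("scene"); cv2.imwrite("pics/sc7.png",cv2.resize(p[150:400,130:430,::-1],None,fx=2.4,fy=2.4))
W=world("scene",d); s_=w2s(W); m=(abs(W[...,2]-162)<3)&(s_[...,0]>-15)&(s_[...,0]<150)&(abs(s_[...,1])<140)
pts=s_[m]; z=pts[(pts[:,1]>-125)&(pts[:,1]<-80)]; print(len(z),np.polyfit(z[:,0],z[:,1],1))
z=pts[(pts[:,1]>-50)&(pts[:,1]<5)]; print(len(z),np.polyfit(z[:,0],z[:,1],1), z.min(0),z.max(0))
E
```

```text
time: 7.85
tool_pos: [509.4, 22.4, 207.6]
tool_rot: [1.151, 1.241, -1.16]
wrist_force: [0.8, 0.1, -0.2]
opening: 0.0
[49.16063709 33.81781252] [ 0.82608809  0.1171734  -0.20048548]
259 [   0.60832509 -136.56638236]
260 [-0.62910222 16.21100373] [ 11.60696034 -49.9379545 ] [111.03595518   4.69954751]
```

View pics/sc7.png

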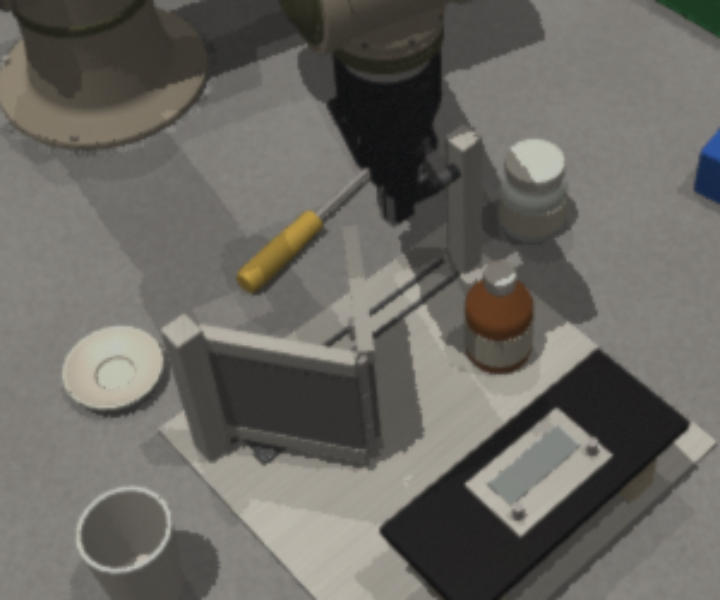

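```bash
python3 -m pendant '[[[3,-0.4,0],[0,0,0],255],[[6,-0.4,0],[0,0,0],255],[[6,-0.4,0.6],[0,0,0],255],[[6,-0.4,1.2],[0,0,0],255],[[6,-0.4,1.6],[0,0,0],255],[[6,-0.4,2.0],[0,0,0],255],[[6,-0.4,2.4],[0,0,0],255],[[6,-0.4,2.8],[0,0,0],255]]'
python3 - <<'E'
from h import *
s=bot.state();print(w2s(s["tool_pos"]),s["wrist_force"])
E
```

```text
time: 8.7
tool_pos: [508.2, -8.0, 148.5]
tool_rot: [1.152, 1.239, -1.16]
wrist_force: [0.8, 1.5, 1.8]
opening: -0.0
[45.93161919  3.56753751] [0.80349298 1.49252671 1.81220871]
```

```bash
python3 -m pendant '[[[0,0,0.4],[0,0,0],255],[[0,0,0.8],[0,0,0],255],[[0,0,1.2],[0,0,0],255],[[0,0,1.6],[0,0,0],255],[[0,0,2.0],[0,0,0],255]]'; python3 -m pendant '[[[0,0,0.4],[0,0,0],255],[[0,0,0.8],[0,0,0],255],[[0,0,1.2],[0,0,0],255],[[0,0,1.6],[0,0,0],255],[[0,0,2.0],[0,0,0],255]]'
python3 - <<'E'
from h import *
s=bot.state();print(w2s(s["tool_pos"]),s["wrist_force"])
p,d=bot.capture("scene"); cv2.imwrite("pics/sc8.png",cv2.resize(p[150:400,130:430,::-1],None,fx=2.4,fy=2.4))
W=world("scene",d); s_=w2s(W); m=(abs(W[...,2]-162)<3)&(s_[...,0]>-15)&(s_[...,0]<150)&(abs(s_[...,1])<140)
pts=s_[m]; z=pts[(pts[:,1]>-130)&(pts[:,1]<-95)]; print(len(z),np.polyfit(z[:,0],z[:,1],1))
E
```

```text
time: 9.2
tool_pos: [509.6, -28.2, 148.5]
tool_rot: [1.152, 1.239, -1.16]
wrist_force: [2.0, 1.1, -1.0]
opening: -0.2
time: 9.7
tool_pos: [511.0, -48.5, 148.6]
tool_rot: [1.152, 1.239, -1.16]
wrist_force: [1.0, 1.5, 0.1]
opening: -0.1
[ 45.94790377 -37.04325338] [0.9851144  1.49525384 0.07267356]
338 [   0.30831165 -136.31594755]
```

View pics/sc8.png

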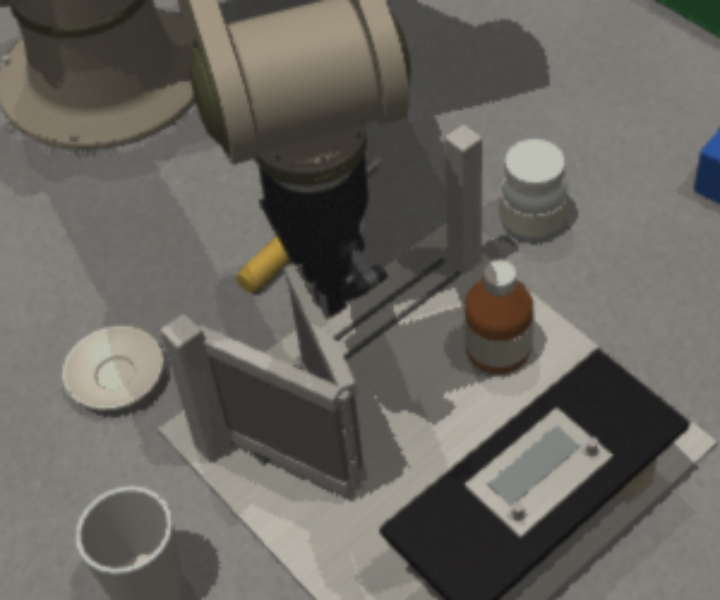

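q≈1.27. Now fine steps, reading the force as I feel for the catch.

```bash
python3 -m pendant '[[[0,0,0.3],[0,0,0],255],[[0,0,0.5],[0,0,0],255],[[0,0,0.7],[0,0,0],255]]'; python3 -m pendant '[[[0,0,0.2],[0,0,0],255],[[0,0,0.4],[0,0,0],255]]';python3 -m pendant '[[[0,0,0.2],[0,0,0],255],[[0,0,0.4],[0,0,0],255]]'; python3 -c "
from h import *
s=bot.state();print(w2s(s['tool_pos']),s['wrist_force'])"
```

```text
time: 10.05
tool_pos: [511.4, -56.1, 148.6]
tool_rot: [1.151, 1.239, -1.161]
wrist_force: [1.0, 0.0, 0.5]
opening: -0.1
time: 10.25
tool_pos: [511.7, -60.3, 148.6]
tool_rot: [1.151, 1.239, -1.161]
wrist_force: [0.3, -0.0, -0.9]
opening: -0.1
time: 10.45
tool_pos: [512.0, -64.4, 148.6]
tool_rot: [1.151, 1.239, -1.161]
wrist_force: [0.4, 0.1, 0.1]
opening: 0.0
[ 45.91081271 -52.97701657] [0.38215592 0.13242686 0.06420648]
```

```bash
python3 -m pendant '[[[0,0,0.2],[0,0,0],255],[[0,0,0.4],[0,0,0],255]]'; python3 -m pendant '[[[0,0,0.2],[0,0,0],255],[[0,0,0.3],[0,0,0],255]]';python3 - <<'E'
from h import *
s=bot.state();print(w2s(s["tool_pos"]),s["wrist_force"])
p,d=bot.capture("scene"); cv2.imwrite("pics/sc9.png",cv2.resize(p[150:400,130:430,::-1],None,fx=2.4,fy=2.4))
W=world("scene",d); s_=w2s(W); m=(abs(W[...,2]-162)<3)&(s_[...,0]>-15)&(s_[...,0]<150)&(abs(s_[...,1])<140)
pts=s_[m]; z=pts[(pts[:,1]>-135)&(pts[:,1]<-105)]; print(len(z),np.polyfit(z[:,0],z[:,1],1))
E
```

```text
time: 10.65
tool_pos: [512.3, -68.5, 148.6]
tool_rot: [1.151, 1.239, -1.161]
wrist_force: [0.6, 0.8, -0.6]
opening: 0.2
time: 10.85
tool_pos: [512.5, -71.8, 148.6]
tool_rot: [1.151, 1.239, -1.161]
wrist_force: [-0.4, 1.3, 0.7]
opening: 0.2
[ 45.89555184 -60.36407897] [-0.43551792  1.31781582  0.74750087]
375 [   0.20443275 -136.84627704]
```

View pics/sc9.png

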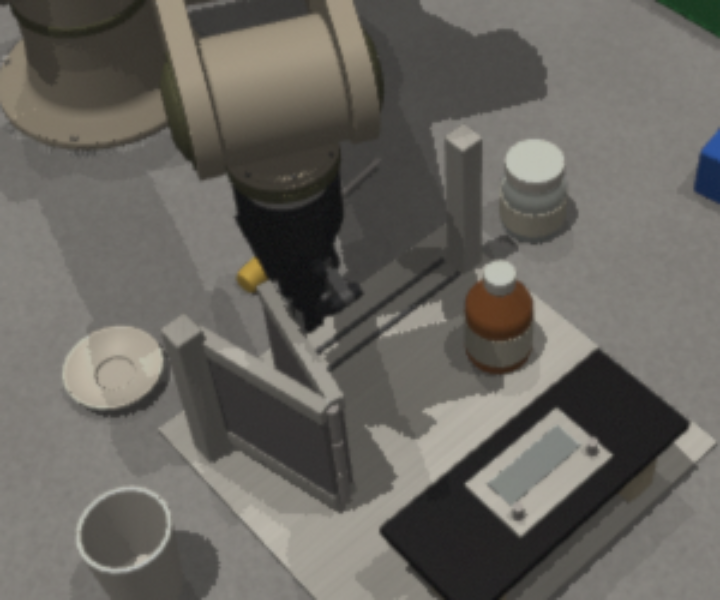

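```bash
for i in 1; do python3 -m pendant '[[[0,0,0.1],[0,0,0],255],[[0,0,0.2],[0,0,0],255]]'; python3 -m pendant '[[[0,0,0.1],[0,0,0],255],[[0,0,0.2],[0,0,0],255]]';python3 -m pendant '[[[0,0,0.1],[0,0,0],255],[[0,0,0.2],[0,0,0],255]]'; done | grep -E "pos|force"
```

```text
tool_pos: [512.6, -73.9, 148.6]
wrist_force: [0.5, -0.3, -0.9]
tool_pos: [512.8, -75.9, 148.6]
wrist_force: [0.5, 0.6, -0.5]
tool_pos: [512.7, -77.0, 148.6]
wrist_force: [-0.0, 9.8, 1.9]
```

```bash
python3 -m pendant '[[[0,0,0.1],[0,0,0],255],[[0,0,0.1],[0,0,0],255]]' | grep -E "pos|force"; python3 -m pendant '[[[0,0,0.1],[0,0,0],255],[[0,0,0.15],[0,0,0],255]]'| grep -E "pos|force"
```

```text
tool_pos: [512.7, -76.9, 148.6]
wrist_force: [0.1, 9.0, 1.7]
tool_pos: [512.7, -77.1, 148.6]
wrist_force: [1.6, 10.5, 2.8]
```

```bash
python3 -m pendant '[[[0,0,0.15],[0,0,0],255],[[0,0,0.2],[0,0,0],255]]' | grep -E "pos|force"; python3 - <<'E'
from h import *
s=bot.state();print(w2s(s["tool_pos"]),s["wrist_force"])
p,d=bot.capture("scene"); cv2.imwrite("pics/sc10.png",cv2.resize(p[220:380,180:340,::-1],None,fx=3.7,fy=3.7))
W=world("scene",d); s_=w2s(W); m=(abs(W[...,2]-162)<3)&(s_[...,0]>-15)&(s_[...,0]<150)&(abs(s_[...,1])<140)
pts=s_[m]; z=pts[(pts[:,1]>-135)&(pts[:,1]<-112)]; print(len(z),np.polyfit(z[:,0],z[:,1],1))
E
```

```text
tool_pos: [512.7, -77.3, 148.7]
wrist_force: [1.2, 13.5, 3.2]
[ 45.75173155 -65.93402863] [ 1.19884523 13.49814305  3.18361128]
342 [   0.1583786  -135.61444398]
```

View pics/sc10.png

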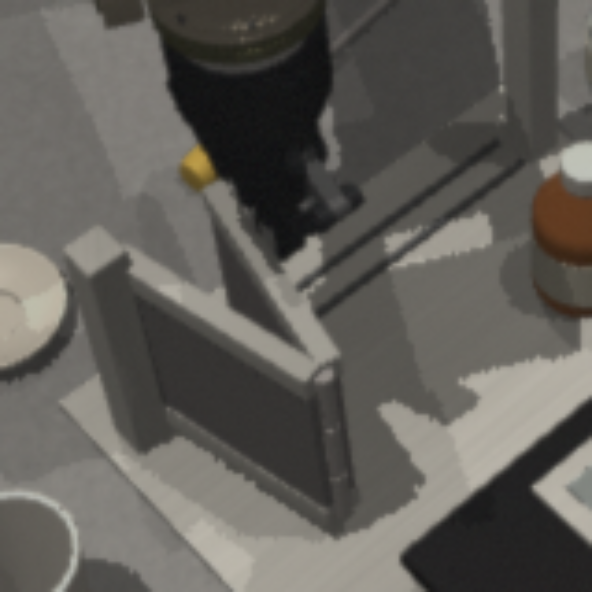

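Panel angle is about 1.41. The sharp rise with no earlier bump or bumper load means the runner is at the catch. I'll press a little harder in small increments.

```bash
python3 -m pendant '[[[0,0,0.2],[0,0,0],255],[[0,0,0.25],[0,0,0],255],[[0,0,0.25],[0,0,0],255]]' | grep -E "pos|force"; python3 -c "
from h import *
s=bot.state();print(w2s(s['tool_pos']),s['torque'])"
```

```text
tool_pos: [512.7, -77.4, 148.7]
wrist_force: [0.7, 15.2, 4.1]
[ 45.72012219 -66.02345003] [ 2.36906805 -0.03098516 -0.12571723]
```

```bash
cat >> h.py <<'E'
def fitq(tag):
    p,d=bot.capture("scene"); cv2.imwrite(f"pics/{tag}.png",cv2.resize(p[220:380,180:340,::-1],None,fx=3.7,fy=3.7,interpolation=cv2.INTER_CUBIC))
    W=world("scene",d); s=w2s(W); m=(abs(W[...,2]-162)<3)&(s[...,0]>15)&(s[...,0]<112)&(s[...,1]>-140)&(s[...,1]<-50)
    z=s[m]
    # split by line halfway between panels: fit both
    mid=-117+ (z[:,0]-128)*0
    A=z[z[:,1]<-112]; B=z[(z[:,1]>-100)]
    for n,k in(("a",A),("b",B)):
        if len(k)>20: f=np.polyfit(k[:,0],k[:,1],1); print(tag,n,len(k),f.round(4),"q",np.arctan2(1,abs(f[0])).round(3))
E
python3 -c "
from h import *
fitq('f1')"
python3 -m pendant '[[[0,0,-0.5],[0,0,0],255],[[0,0,-1.5],[0,0,0],255],[[0,0,-3],[0,0,0],255],[[0,0,-3],[0,0,0],255]]' | grep -E "pos|force"
python3 -c "
from h import *
fitq('f2')"
python3 -m pendant '[[[0,0,0],[0,0,0],255],[[0,0,0],[0,0,0],255],[[0,0,0],[0,0,0],255],[[0,0,0],[0,0,0],255]]' | grep -E "pos|force"
python3 -c "
from h import *
fitq('f3')"
```

```text
f1 a 321 [   0.198  -138.7919] q 1.375
f1 b 288 [ -0.1856 -77.0046] q 1.387
tool_pos: [510.3, -45.8, 149.0]
wrist_force: [-0.5, 0.1, 0.7]
f2 a 322 [   0.2037 -139.11  ] q 1.37
f2 b 282 [ -0.18   -77.4818] q 1.393
tool_pos: [510.5, -46.9, 149.0]
wrist_force: [-0.5, 0.3, 0.1]
f3 a 311 [   0.1896 -138.1774] q 1.383
f3 b 285 [ -0.1828 -77.0072] q 1.39
```

View pics/f3.png

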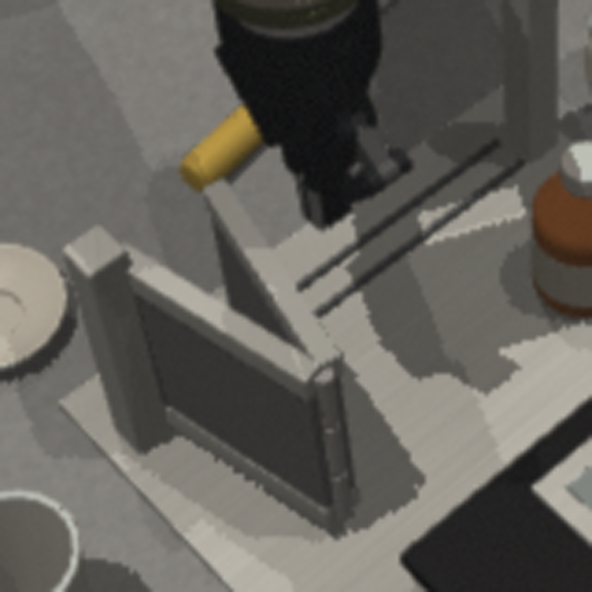

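View pics/f1.png

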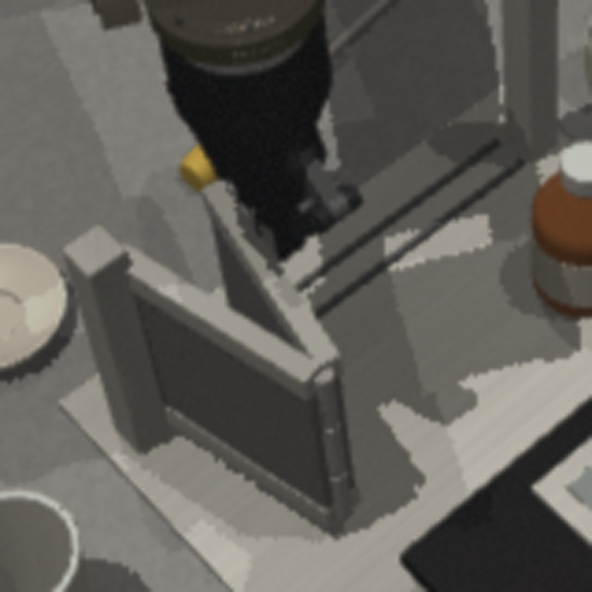

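There is no spring-back between f1 and f3. The panels rest at q≈1.385, in front of the catch. I'll push nearer the runner, where it acts more directly.

```bash
python3 -m pendant '[[[0,-1.2,0],[0,0,0],255],[[0,-2.1,0],[0,0,0],255],[[0,-2.1,0.5],[0,0,0],255],[[0,-2.1,1],[0,0,0],255],[[0,-2.1,1.5],[0,0,0],255],[[0,-2.1,1.9],[0,0,0],255],[[0,-2.1,2.2],[0,0,0],255],[[0,-2.1,2.4],[0,0,0],255]]' | grep -E "pos|force"; python3 -m pendant '[[[0,0,0.15],[0,0,0],255],[[0,0,0.3],[0,0,0],255]]' | grep -E "pos|force"; python3 -c "
from h import *
s=bot.state();print(w2s(s['tool_pos']),s['torque'])"
```

```text
tool_pos: [491.4, -72.6, 148.8]
wrist_force: [0.2, 0.8, 1.1]
tool_pos: [491.4, -74.5, 148.7]
wrist_force: [-0.9, 11.6, 3.7]
[ 24.66353937 -61.64325268] [ 1.90581242  0.06158621 -0.05975648]
```

```bash
python3 -m pendant '[[[0,0,0.25],[0,0,0],255],[[0,0,0.3],[0,0,0],255],[[0,0,0.3],[0,0,0],255]]' | grep -E "pos|force";python3 -m pendant '[[[0,0,0.3],[0,0,0],255],[[0,0,0.35],[0,0,0],255],[[0,0,0.35],[0,0,0],255]]' | grep -E "pos|force"
```

```text
tool_pos: [491.4, -75.0, 148.7]
wrist_force: [-0.0, 14.7, 4.5]
tool_pos: [491.4, -76.4, 148.8]
wrist_force: [-0.9, 12.4, 4.3]
```

```bash
python3 -m pendant '[[[0,0,0.2],[0,0,0],255],[[0,0,0.3],[0,0,0],255]]' | grep -E "pos|force"; python3 -m pendant '[[[0,0,0.2],[0,0,0],255],[[0,0,0.25],[0,0,0],255]]' | grep -E "pos|force"
```

```text
tool_pos: [491.5, -77.3, 148.8]
wrist_force: [-0.1, 12.4, 4.0]
tool_pos: [491.5, -78.0, 148.9]
wrist_force: [0.0, 9.9, 3.9]
```

```bash
python3 -m pendant '[[[0,0,0.2],[0,0,0],255],[[0,0,0.3],[0,0,0],255]]' | grep -E "pos|force"; python3 -m pendant '[[[0,0,0.2],[0,0,0],255],[[0,0,0.25],[0,0,0],255]]' | grep -E "pos|force"
```

```text
tool_pos: [491.6, -79.5, 148.9]
wrist_force: [-0.3, 8.1, 3.3]
tool_pos: [491.7, -80.8, 148.9]
wrist_force: [-0.1, 6.8, 3.3]
```

```bash
python3 -c "
from h import *
fitq('f4')
s=bot.state();print(w2s(s['tool_pos']),s['wrist_force'])"
```

```text
f4 a 318 [   0.1767 -139.0429] q 1.396
f4 b 246 [ -0.1423 -83.8855] q 1.429
[ 24.51268475 -68.11665286] [-1.29582434  5.5017974   3.22893185]
```

View pics/f4.png

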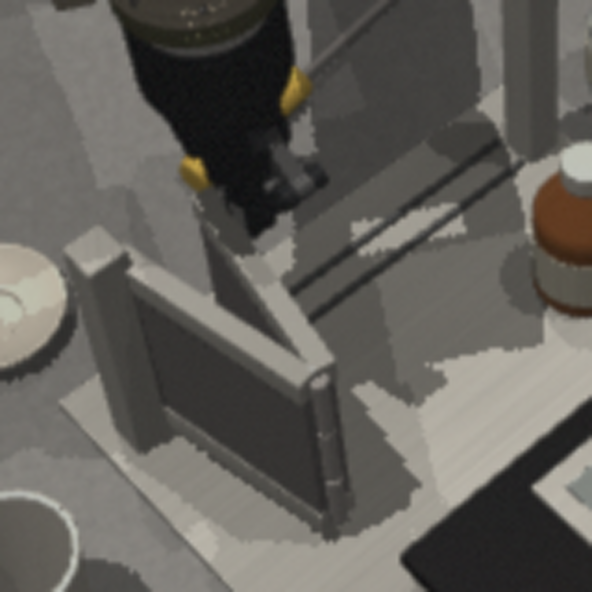

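```bash
python3 -m pendant '[[[0,0,0.15],[0,0,0],255],[[0,0,0.2],[0,0,0],255]]' | grep -E "pos|force"; python3 -m pendant '[[[0,0,0.1],[0,0,0],255],[[0,0,0.2],[0,0,0],255]]' | grep -E "pos|force"
```

```text
tool_pos: [491.7, -81.9, 148.9]
wrist_force: [-0.3, 5.8, 2.1]
tool_pos: [491.8, -83.0, 148.9]
wrist_force: [0.1, 4.8, 2.2]
```

```bash
python3 -m pendant '[[[0,0,0.15],[0,0,0],255],[[0,0,0.2],[0,0,0],255]]' | grep -E "pos|force"; python3 -m pendant '[[[0,0,0.1],[0,0,0],255],[[0,0,0.2],[0,0,0],255]]' | grep -E "pos|force"
```

```text
tool_pos: [491.9, -84.4, 149.0]
wrist_force: [-0.8, 5.0, 2.6]
tool_pos: [492.0, -86.4, 148.9]
wrist_force: [-0.9, 3.2, 1.8]
```

```bash
python3 -m pendant '[[[0,0,0.1],[0,0,0],255],[[0,0,0.15],[0,0,0],255]]' | grep -E "pos|force"; python3 -m pendant '[[[0,0,0.1],[0,0,0],255],[[0,0,0.15],[0,0,0],255]]' | grep -E "pos|force"
```

```text
tool_pos: [492.1, -88.2, 148.9]
wrist_force: [-0.3, 2.6, 2.3]
tool_pos: [492.2, -89.8, 148.8]
wrist_force: [-0.8, 3.3, 2.6]
```

```bash
python3 -m pendant '[[[0,0,0.1],[0,0,0],255],[[0,0,0.1],[0,0,0],255]]' | grep -E "pos|force"; python3 -m pendant '[[[0,0,0.1],[0,0,0],255],[[0,0,0.1],[0,0,0],255]]' | grep -E "pos|force"; python3 -c "
from h import *
fitq('f5')
s=bot.state();print(w2s(s['tool_pos']),s['wrist_force'])"
```

```text
tool_pos: [492.3, -91.0, 148.8]
wrist_force: [0.1, 2.7, 1.2]
tool_pos: [492.4, -92.0, 148.7]
wrist_force: [-1.0, 2.3, 1.2]
f5 a 330 [   0.1513 -139.628 ] q 1.421
f5 b 74 [-7.51000e-02 -9.33689e+01] q 1.496
[ 24.44741534 -79.22578215] [-0.75573695  2.20849487  1.8608181 ]
```

View pics/f5.png

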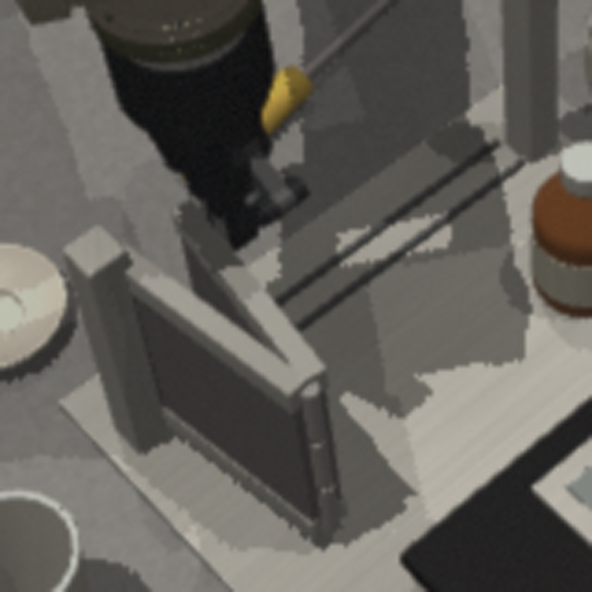

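```bash
python3 -m pendant '[[[0,0,0.1],[0,0,0],255],[[0,0,0.1],[0,0,0],255]]' | grep -E "pos|force"; python3 -m pendant '[[[0,0,0.1],[0,0,0],255],[[0,0,0.1],[0,0,0],255]]' | grep -E "pos|force"; python3 -m pendant '[[[0,0,0.1],[0,0,0],255],[[0,0,0.1],[0,0,0],255]]' | grep -E "pos|force"
```

```text
tool_pos: [492.4, -93.1, 148.7]
wrist_force: [-0.9, 3.0, 2.2]
tool_pos: [492.5, -94.1, 148.6]
wrist_force: [-0.7, 3.3, 2.6]
tool_pos: [492.5, -95.0, 148.6]
wrist_force: [-2.0, 4.5, 3.3]
```

The force is rising again after the click, so the bumper is near its end. I'll back off slowly and check that it stays.

```bash
python3 -c "
from h import *
fitq('f6')"
python3 -m pendant '[[[0,0,-0.3],[0,0,0],255],[[0,0,-0.8],[0,0,0],255],[[0,0,-1.8],[0,0,0],255],[[0,0,-3],[0,0,0],255],[[0,0,-4],[0,0,0],255],[[0,0,-4],[0,0,0],255],[[0,0,-4],[0,0,0],255],[[0,0,-4],[0,0,0],255]]' | grep -E "pos|force"
python3 -c "
from h import *
fitq('f7')"
```

```text
f6 a 346 [   0.1563 -139.6315] q 1.416
f6 b 40 [-4.50000e-03 -9.68186e+01] q 1.566
tool_pos: [489.7, -55.4, 150.2]
wrist_force: [0.2, 0.3, 1.0]
f7 a 313 [   0.1503 -139.0568] q 1.422
f7 b 144 [ -0.1964 -83.3903] q 1.377
```

View pics/f6.png

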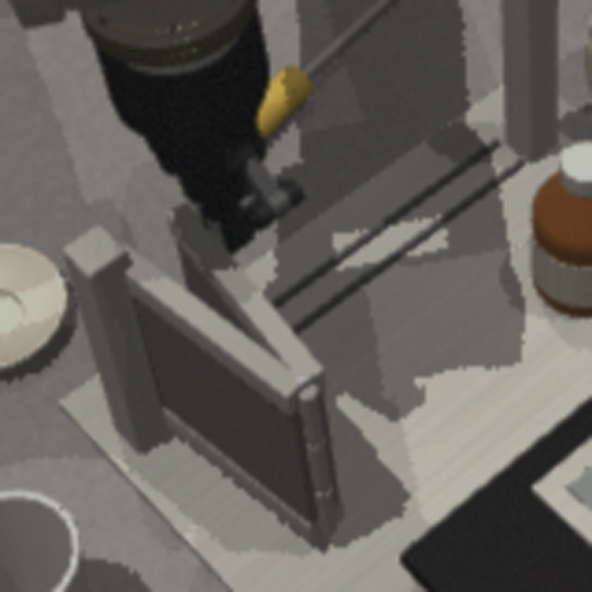

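View pics/f7.png

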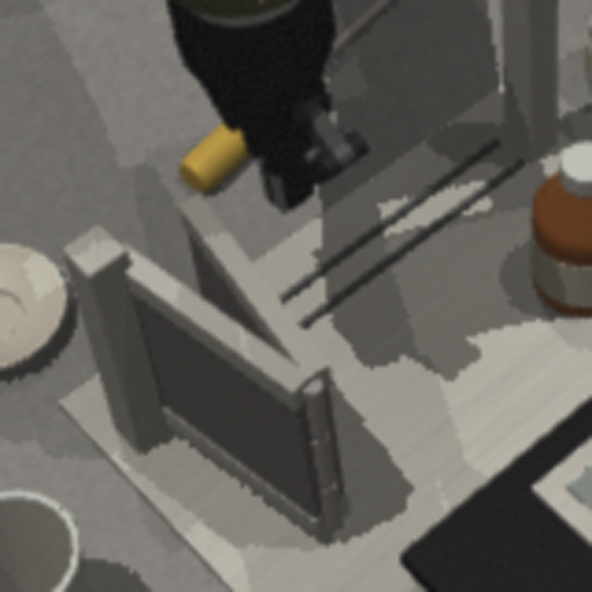

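It came back only partly, which fits a catch holding the bumper about half pressed. I'll lift clear and verify with other views.

```bash
python3 -m pendant '[[[-3,0,-1],[0,0,0],255],[[-8,0,-2],[0,0,0],255],[[-12,-1,-2],[0,0,0],255],[[-14,-4,0],[0,0,0],255],[[-14,-7,2],[0,0,0],255],[[-14,-9,2],[0,0,0],255],[[-14,-9,2],[0,0,0],255]]'
python3 - <<'E'
from h import *
fitq('f8')
p,d=bot.capture("wrist"); cv2.imwrite("pics/w8.png",p[:,:,::-1])
p,d=bot.capture("top"); cv2.imwrite("pics/t8.png",cv2.resize(p[150:300,280:480,::-1],None,fx=4,fy=4))
E
```

```text
time: 19.7
tool_pos: [401.3, -88.1, 290.3]
tool_rot: [1.181, 1.276, -1.143]
wrist_force: [-0.2, 0.8, -0.6]
opening: -0.2
f8 a 315 [   0.1461 -138.7753] q 1.426
f8 b 125 [-6.98000e-02 -9.26163e+01] q 1.501
```

View pics/w8.png

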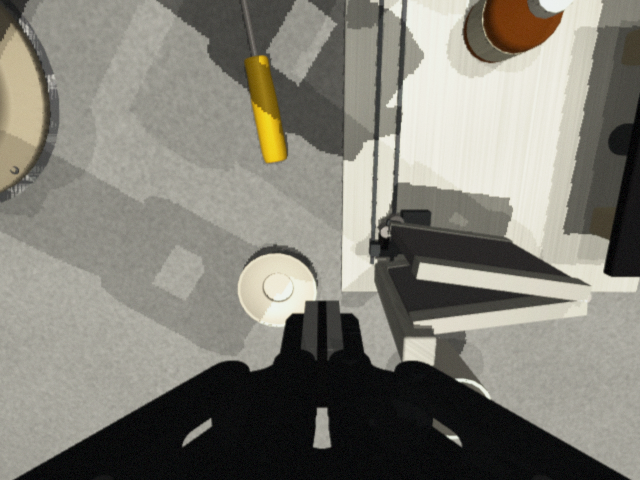

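View pics/t8.png

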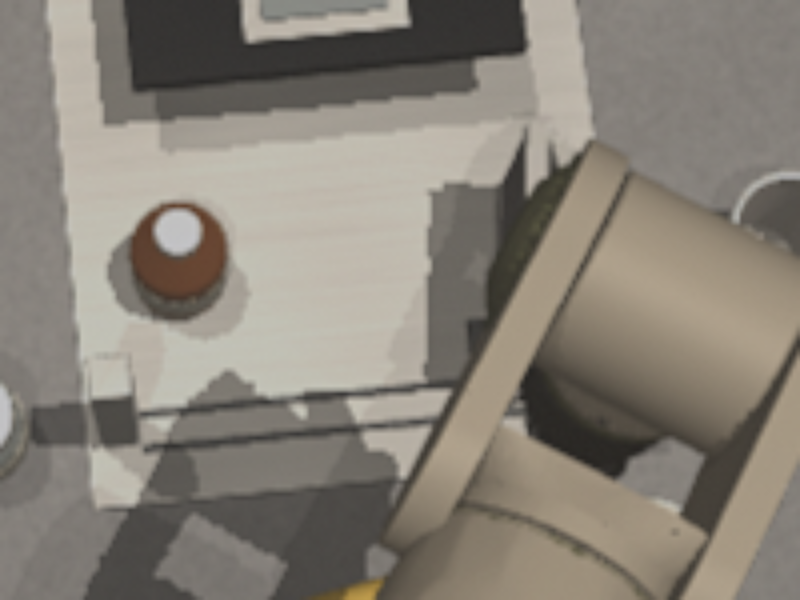

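View pics/f8.png

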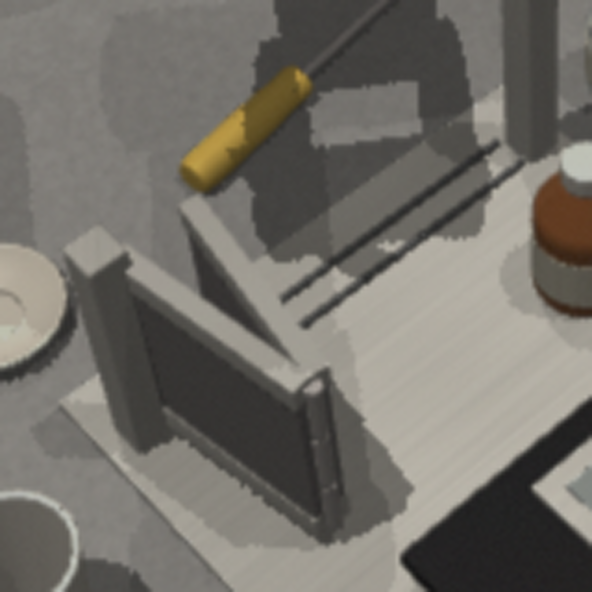

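```bash
python3 -c "
import cv2
p=cv2.imread('pics/w8.png');cv2.imwrite('pics/w8z.png',cv2.resize(p[195:285,350:470],None,fx=6.5,fy=6.5,interpolation=cv2.INTER_CUBIC))"
```

```text
(no output)
```

View pics/w8z.png

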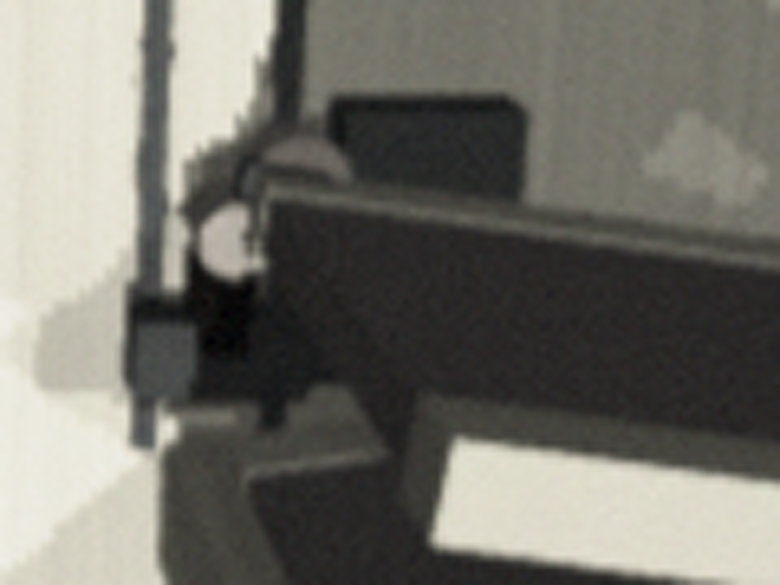

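The wrist close-up shows the pale runner pin at zoom (230,240) pressed on the black bumper. The catch roller at (300,160) is behind it on the doorway side, so the runner is past the catch. The panel positions in f7 and f8, about 0.7 s apart, are the same. I'll do one last check that the objects haven't moved, then hand in.

```bash
python3 - <<'E'
from h import *
a=cv2.imread("pics/scene0.png"); p,d=bot.capture("scene"); b=p[:,:,::-1]
cv2.imwrite("pics/sc_end.png",b)
for n,lo,hi in(("amber",(5,120,60),(15,255,255)),("blue",(105,150,60),(125,255,255))):
    for im in(a,b):
        m=cv2.inRange(cv2.cvtColor(np.ascontiguousarray(im),cv2.COLOR_BGR2HSV),lo,hi)
        box=(slice(255,310),slice(315,360)) if n=="amber" else (slice(180,245),slice(415,480))
        y,x=np.nonzero(m[box]); print(n,len(x),x.mean().round(1),y.mean().round(1))
f8=cv2.imread("pics/f8.png");z=cv2.resize(np.ascontiguousarray(b[220:380,180:340]),None,fx=3.7,fy=3.7,interpolation=cv2.INTER_CUBIC)
cv2.imwrite("pics/f9.png",z);print("panel diff",np.abs(f8[240:540,180:340].astype(int)-z[240:540,180:340]).mean())
E
```

```text
amber 430 22.0 24.2
amber 431 22.0 24.2
blue 2039 32.7 33.2
blue 2039 32.8 33.2
panel diff 0.8692986111111111
```

View pics/sc_end.png

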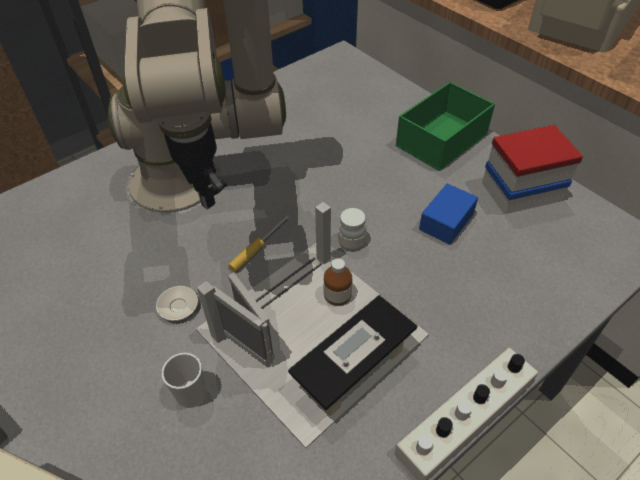

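The final scene shows the screen folded at (240,320), the gripper clear at (205,185) and all glassware and boxes where they started. Handing in.

```bash
python3 -c "
from workcell import bot
print(bot.sign_off())"
```

```text
the job is handed in; nothing more can be done
None
```

The screen is folded and, by my checks, parked behind the catch. I handed the job in with the gripper clear of it, about 20 s in.

**What I did:** I pushed the screen in at the fold with shut fingers to q ≈ 1.02. Then I moved to the outer face of the second panel and pressed it past the catch. The force peaked at about 15 N there, fell to about 2–3 N and rose slightly at the bumper. I then backed off and lifted clear.

**Last checks:**
- **Catch:** The wrist picture shows the runner pin against the bumper, with the catch roller behind it.
- **At rest:** The panels sprang back slightly when released, then did not move between later pictures.
- **Objects:** The amber bottle and blue box are at the same pixels as at the start (within 0.1 px). By eye, the jar, beaker and dish have not moved either.

**What was off:**
- **High force early on:** The first push at the fold reached about 40 N in total at the wrist, because the finger linkage pressed on a panel top. That is close to the 45 N limit, and I only read the force at the end of each call, so a brief higher peak can't be ruled out. I backed off and redid the push with the tool 30 mm higher, at 1–2 N.
- **Catch stiffer than stated:** It took about 15 N at the finger, against the 4–8 N given at the runner.
- **Panel angle and bumper:** The final fits gave q ≈ 1.43 for the first panel and 1.50 for the second, which disagree by about 0.07 rad. Bumper travel could not be measured directly; I judged it from the picture and the partial spring-back.

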